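# Free the pinned puppet arm with the spring-bar fork

## Robot

A 6-joint arm with a two-finger parallel gripper is mounted at the origin on the work surface. World frame = base frame: x ahead of the robot, y to its left, z up, the work surface at z = 0. Lengths are in mm, angles in rad, forces in N, time in s.
With the tool pointing down it reaches from about 275 to 750 mm from the base axis. Payload 10.2 kg.
Tool frame: the origin (TCP) lies midway between the tips of the shut fingers; the grasp point (between the pads) lies 19 mm behind it; z points along the fingers, y is the line along which they close (so a half turn about z gives the same grasp; the last joint's range is limited). The gripper opens to 85 mm and grips with 20 to 120 N. Pads are 22 mm wide; open, the fingers measure 114 mm over their backs; the gripper's body (76 mm by 85 mm) begins 54 mm behind the grasp point. The pads swing forward as they close: fully open they stand 13 mm farther back than shut.
Start: joints at [1.1, 0.313, 1.498, -0, 1.331, -0.223], TCP at [128.78, 508.966, 231.294] pointing down, gripper open.
Joint ranges: [-2.94, 2.94], [-0.97, 2.17], [0.19, 2.56], [-1.23, 4.37], [0.02, 3.11], [-2.88, 2.88]. Speed limits (rad/s): [2.39, 2.39, 3.01, 3.14, 3.14, 3.14].

## Interface

Orientations are given as a unit quaternion [w, x, y, z].
In Python, from rig import ctrl gives the robot as it stands.
- The arm moves only by the tool send_rows, never from a script. Its argument "targets" is a list of rows, each a list of 7 numbers: the closure, from -1 (fully open) to 1 (shut), so that 0 is half open, then the shift along the tool's x, y, z in m, then the turn, a rotation vector about the tool's x, y, z in rad. In form: [[claw, dx, dy, dz, ax, ay, az], ...]. A call has exactly 10 rows; each row shifts and turns the commanded pose from where the row before left it, along the tool's axes as they then stand; what a row does not reach is not made up. A row lasts 1/8 s, in which the tool goes at most 62.5 mm and 10.7 degrees, less where a joint would pass 70% of its speed; a pose out of reach is approached as far as the arm can. A call with a gripper value outside its range is refused whole. The fingers move at their own pace and stop on an object; "squeeze" is the grip in N (left out, the last holds). Time passes only in rows, so rows that do not move let the fingers close, or fill a call up. It gives the time, the measured TCP pose, the force, the opening and the grip force at its end, in the units of the state.
- ctrl.sense(): the state, without advancing time (a new reading comes with each control period).
- ctrl.capture(name): name is "scene" or "top" or "wrist"; returns a dict with "img" (420x560x3 uint8, red, green, blue), "camera_matrix" (3x3 intrinsics, pixels), "R" (3x3) and "t" (3): a world point X has camera coordinates R X + t. Camera axes: x right, y down, z forward; pixel columns grow to the right and rows downward; lengths in mm; the calibration is good to about 2 mm. A picture is of the moment at which its call begins. There is no depth.
- ctrl.finish_job(): hands the job in; it is judged then, once.
Trained networks look in a picture, given as the dict that the camera call returned (one of the last four; its "shot" number tells which), for a name from the list of things; names that differ only in an ending like _2 or _b are one class to them, and where a whole thing is asked for, a point or a joint stands for the part that bears it (a point fixed in the world has none). Each returns a list of dicts, best first, with "score" (0 to 1); they miss things now and then, are a little off and sometimes report something else, mostly with a low value. They report only what shows in the picture. A call takes as long as a camera call. They do not tell look-alikes from the thing itself.
- ctrl.boxes_of(query, picture): "extent" ([left, top, width, height] in pixels, round what is visible of it).
- ctrl.landmark_of(query, picture): "point" ([column, row] in pixels: a listed point, or the origin of a listed thing).
The state is a dict: "time_s": time; "joints": joint angles; "dq": joint speeds; "tau": joint torques, N m; "eef_pos": TCP position; "ee_rot": TCP orientation; "force": force on the tool from outside, world axes, zero at the start; "wrist_torque": the same for the moment, N m; "grip_width": opening from 0.0 (shut) to 1.0 (fully open); "grip_force": force on a finger pad.
Only numpy, scipy, OpenCV 4.12 (cv2) and the standard library are available. Lean on these libraries where they do the work, as an engineer would, in place of code of your own. Each camera call takes 0.05 s, during which the arm holds its last target. There are 200 camera calls.

## Task

Take the forked tool from its block, set its prongs down over the bare spring bar and gently push the flange back against its spring until the little carved arm drops free; feel for the stop and do not force the bar past it. Then let the bar spring back and stand the fork in its own block again, guard resting on the block. Do not touch the carved arm, push the bar with the fork only, and leave everything else on the bench alone.

Things in the scene. Friction and masses are not known exactly. Their poses are not given: they have to be found in the camera images.
- fork_grip (a point): Centre of the forked tool's handle; tool z runs up it. Starts upright, prongs down, in its block, anywhere in the slot's play, tool x and y along the block's. Handle: SQUARE-CORNERED beech block, 16 mm along x, 24 along y, 28 up and 28 down from here. Under it a guard plate 26 (x) x 38 (y) x 4 mm, underside 32 mm below here. 90 g. The same turned half round.
- fork_tips (a point): Midpoint between the tips of the fork's two prongs, 54 mm below the handle's centre. Steel blade 5 mm thick (tool x), 26 wide (tool y), from the guard down 22 mm; its lowest 14 mm are two prongs 7 mm wide with a 12 mm gap between them, to straddle the bar with the blade's thickness along the bar.
- fork_block_slot (a point): Centre of the slot's mouth, on the top face of the fork's fixed dark wood block (60 x 70 mm, 40 mm tall). Slot 13 mm along x, 32 mm along y, 30 mm deep; the guard rests on this face, the blade hangs in the slot. A twin block holds the burnisher; which of the two places is which varies.
- bar_mid (a point): Fixed point on the level spring bar's axis, 110 mm above the bench, over the middle of the stand's wooden slab (100 x 200 mm). The bar runs along y. The steel yoke carrying bar and arm is set on the slab by hand, up to 9 mm off either way along y. Nominally: y -15 to +15 mm the gap with bare bar (7 mm thick), open from above; at -15 an upright; at -41 the pinned arm.
- flange_nominal (a point): Fixed point on the bar's axis at the NOMINAL place of the gap-side face of the bar's round flange (21 mm across, 6 thick); the true face is up to 9 mm off along y. Same axes as bar_mid: push the flange to +y. Behind it a coil spring; the housing begins 37 mm on from here. Upright and housing tops are 6 and 8 mm above the axis; nothing is over 11 mm above it.
- stand_slab (a point): Top centre of the stand's slab. How the bar behaves: pushing the flange draws the bar out of the arm; the spring resists with 3 N, rising to 8 N, then a firm stop after 29 mm of travel where force climbs steeply. The arm comes free only in about the last 2 mm before the stop: feel for the stop. Over 18 N damages the bar. Let go, it springs back.
- limb_mid (a point): Middle of the pale wooden puppet arm (81 mm long, 21 across, 60 g) hanging upright from the bar by the hole in its flat shoulder, hand down between low guards; z up along it. It can sit anywhere within 8 mm of mid-way along the bar. Hangs 31 mm below the bar's axis; freed, it drops about 20 mm onto the yoke's foot, to 52 mm below the axis, and stands between the uprights.
- head: Bystander: half-carved wooden farmer head, 130 tall (mm); origin at its underside.
- duck: Bystander: lacquered duck body, 160 long, 85 high (mm); origin at its underside.
- mallet_a: Bystander: round beech mallet standing on its head, 205 tall (mm); origin at its underside.
- mallet_b: Bystander: smaller round beech mallet standing on its head, 180 tall (mm); origin at its underside.
- rasp: Bystander: flat steel rasp with a wooden handle, 280 long, 15 high (mm); origin at its underside.
- fan: Bystander: small gilt fan lying flat, 90 long, 8 high (mm); origin at its underside.
- burnisher: Bystander: decoy: flat-bladed burnisher with a ROUND handle standing in the other slotted block; its top is about 89 mm over the bench; leave it (mm); origin at its underside.
Things that resemble listed ones, but are neither listed nor needed, are in the scene too. What is shaped like the part that bears fork_grip but green, turquoise or white is not meant.

How it is judged (in metres and radians):
On the way, in this order (a step that is already met when the one before it is completed fails the run):
1. the fork is lifted out of its block (z of fork_grip in the frame of fork_block_slot above 0.065 m), for 0.1 s.
2. the arm drops from the bar while the fork presses the bar (z of limb_mid in the frame of bar_mid below -0.047 m and contact force between fork and spring_bar above 2 N), for 0.1 s.
At the end, for the whole second after the job is handed in: the arm stands dropped in the yoke, at rest (middle over 47 mm below the bar axis, within 65 mm of the stand middle, tilt under 20 deg); the fork rests in its own block, guard down (handle centre 25 to 37 mm above the block, within 12 mm of the slot centre, tilt under 8.5 deg) (z of limb_mid in the frame of bar_mid below -0.047 m and horizontal distance between limb_mid and bar_mid below 0.065 m and angle between limb_mid's own z axis and vertical below 0.35 rad and linear speed of each of puppet_arm, fork below 0.02 m/s and horizontal distance between fork_grip and fork_block_slot below 0.012 m and z of fork_grip in the frame of fork_block_slot between 0.025 and 0.037 m and angle between fork_grip's own z axis and vertical below 0.15 rad); the robot touches nothing.
It fails at once if the spring bar is pressed with more than 18 N (contact force between anything else and spring_bar above 18 N).
It fails at once if the spring bar is pushed with the robot itself (contact force between any of the fingers, the arm and spring_bar above 1 N).
It fails at once if the carved arm is touched by fork or robot (contact force between any of the fingers, the arm, fork and puppet_arm above 1 N).
It fails at once if another thing on the bench is shifted by more than 20 mm (distance of any of head, duck, mallet_a, mallet_b, rasp, fan, burnisher from where it was at the start of the episode above 0.02 m).
It also fails if it takes over 51 s, if anything falls off the work surface, if the arm or the gripper's body presses on something with over 40 N, if the wrist force passes 120 N, or if a joint passes its speed limit or range.

## Working session

There is one attempt and no reset: what is moved stays moved. The work goes in short steps, Python scripts to look and compute and a tool call to move; the robot and the scene stay as the last step left them, time stands still between calls to the robot, and variables do not carry over. Pictures are saved under pics/ and viewed, at most 12 in all, crops included, and the job is handed in when it is done.

Besides the shell and the picture viewer there is one more tool, called after "Request:" by a JSON object that holds its "name" and its "arguments", one argument or row to a line. send_rows: Moves the arm, as the interface text tells. Its arguments: {"type":"object","properties":{"targets":{"type":"array"},"squeeze":{"type":"number"}},"required":["targets"]}

```bash
mkdir -p pics; ls
cat > h.py <<'E'
import numpy as np, cv2
from rig import ctrl
def save(c,n): cv2.imwrite('pics/'+n,cv2.cvtColor(c['img'],cv2.COLOR_RGB2BGR))
def ray(c,p):
    K,R,t=map(np.array,(c['camera_matrix'],c['R'],c['t'])); t=t.ravel()
    d=R.T@np.linalg.inv(K)@np.array([p[0],p[1],1.]); return -R.T@t,d/np.linalg.norm(d)
def atz(c,p,z):
    o,d=ray(c,p); return o+d*(z-o[2])/d[2]
def proj(c,X):
    K,R,t=map(np.array,(c['camera_matrix'],c['R'],c['t'])); q=K@(R@np.array(X,float)+t.ravel()); return q[:2]/q[2]
def tri(obs):
    A=np.zeros((3,3));b=np.zeros(3)
    for c,p in obs:
        o,d=ray(c,p);P=np.eye(3)-np.outer(d,d);A+=P;b+=P@o
    X=np.linalg.solve(A,b); return X,[np.round(proj(c,X)-p,1) for c,p in obs]
E
python3 - <<'E'
from h import *
cs={n:ctrl.capture(n) for n in('scene','top')}
for n,c in cs.items():
    save(c,n+'.png')
    for q in('fork_grip','fork_tips','fork_block_slot','bar_mid','flange_nominal','stand_slab','limb_mid','burnisher'):
        print(n,q,[(np.round(r['point']).tolist(),round(r['score'],2)) for r in ctrl.landmark_of(q,c)[:4]])
a=np.hstack([cs['scene']['img'],cs['top']['img']])
print(ctrl.sense())
E
```

```text
pics
scene fork_grip [([297.0, 281.0], 0.73), ([415.0, 315.0], 0.72), ([364.0, 294.0], 0.71), ([378.0, 265.0], 0.49)]
scene fork_tips [([359.0, 303.0], 0.78), ([294.0, 290.0], 0.66), ([408.0, 320.0], 0.5), ([372.0, 273.0], 0.48)]
scene fork_block_slot [([362.0, 301.0], 0.82), ([219.0, 168.0], 0.58), ([364.0, 294.0], 0.43)]
scene bar_mid [([237.0, 168.0], 0.69)]
scene flange_nominal [([242.0, 167.0], 0.82), ([239.0, 184.0], 0.47), ([330.0, 236.0], 0.36)]
scene stand_slab [([238.0, 188.0], 0.7)]
scene limb_mid [([218.0, 167.0], 0.68), ([392.0, 362.0], 0.65)]
scene burnisher [([330.0, 242.0], 0.72), ([234.0, 168.0], 0.5)]
top fork_grip [([164.0, 205.0], 0.65), ([213.0, 178.0], 0.51), ([172.0, 240.0], 0.45)]
top fork_tips [([166.0, 208.0], 0.69), ([134.0, 232.0], 0.56), ([214.0, 177.0], 0.46), ([176.0, 240.0], 0.45)]
top fork_block_slot [([167.0, 208.0], 0.56)]
top bar_mid [([330.0, 206.0], 0.79)]
top flange_nominal [([322.0, 208.0], 0.78)]
top stand_slab [([328.0, 211.0], 0.72)]
top limb_mid [([255.0, 273.0], 0.57), ([346.0, 201.0], 0.37), ([327.0, 210.0], 0.28)]
top burnisher [([230.0, 235.0], 0.47)]
{'time_s': 0.9, 'joints': array([ 1.09958473e+00,  3.12885089e-01,  1.49768429e+00, -3.50628903e-06,
        1.33099515e+00, -2.23391690e-01]), 'dq': array([ 0.00053047,  0.00187271,  0.00130668, -0.00063269, -0.00019867,
        0.00023246]), 'tau': array([-5.26505585e-05, -4.12170410e+01, -2.59883451e+01, -2.24424925e-04,
        6.92217782e-04, -3.87194200e-05]), 'eef_pos': array([128.79198847, 508.97014699, 231.30772901]), 'ee_rot': array([6.38684014e-06, 1.23592703e-01, 9.92333031e-01, 1.26410382e-05]), 'force': array([-0.41385005, -0.5490233 , -0.173242  ]), 'wrist_torque': array([-0.09499353,  0.01798641, -0.04041938]), 'grip_force': 0.0, 'grip_width': 1.0036130853366205}
```

View pictures.

View pics/scene.png

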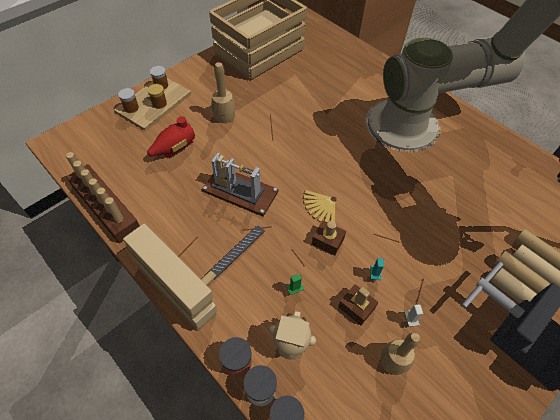

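View pics/top.png

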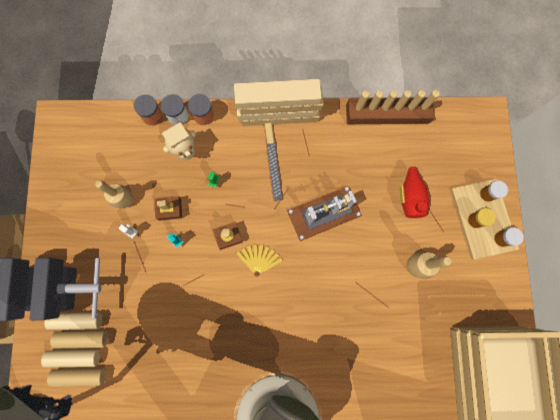

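Run:
```python
from h import *
s=cv2.imread('pics/scene.png');t=cv2.imread('pics/top.png')
f=lambda im,x,y,w,h:cv2.resize(im[y:y+h,x:x+w],(400,300),interpolation=cv2.INTER_CUBIC)
cv2.imwrite('pics/comp.png',np.vstack([np.hstack([f(s,300,220,100,75),f(s,320,275,80,60)]),np.hstack([f(t,150,180,100,75),f(t,280,180,88,66)])]))
c=ctrl.capture('top');d=ctrl.capture('scene')
for n,a,b in[('bar',(330,206),(237,168)),('slab',(328,211),(238,188)),('fl',(322,208),(242,167)),('slot',(167,208),(362,301)),('grip',(164,205),(364,294))]:
    X,e=tri([(c,a),(d,b)]);print(n,X.round(),e)
for p in[(290,210),(348,187),(361,217),(302,238)]: print(atz(c,p,12).round())
print(ray(c,(0,0))[0],ray(d,(0,0))[0], c['camera_matrix'][0])
```

```text
bar [ 574. -153.  103.] [array([-0.3,  0.3]), array([-0.4, -0.1])]
slab [ 577. -159.   10.] [array([-1. ,  0.8]), array([-1.2, -0.4])]
fl [ 568. -132.  120.] [array([ 0.8, -0.7]), array([1.1, 0.3])]
slot [586. 316.  38.] [array([-1.2,  0.7]), array([-1.7, -0.4])]
grip [587. 314.  78.] [array([-1.1,  0.6]), array([-1.5, -0.3])]
[583. -48.  12.]
[ 652. -226.   12.]
[ 559. -260.   12.]
[498. -82.  12.]
[ 351.35303232   17.63828787 1199.82454858] [1007.9089757   460.09765915 1010.07239115] [404.39267253   0.         272.64457686]
```

View pics/comp.png

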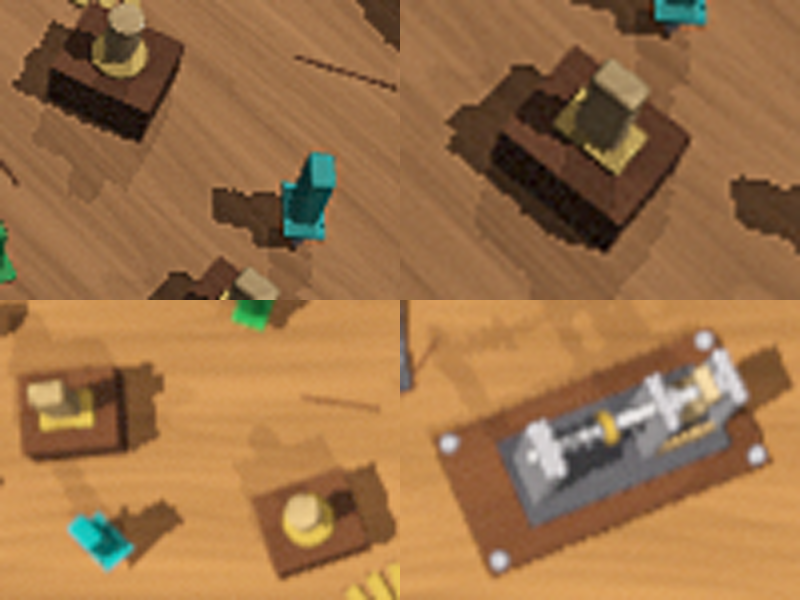

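The fork is the square-handled tool in the block at top (168,207) / scene (360,300). The burnisher at top (229,235) has a round handle and round guard. The green (213,180), turquoise (176,240) and white (128,230) pieces are decoys. I'll move above the fork and refine its pose with the wrist camera.

```bash
cat >> h.py <<'E'
from scipy.spatial.transform import Rotation as Ro
def pose():
    s=ctrl.sense(); q=s['ee_rot']; return s['eef_pos'],Ro.from_quat([q[1],q[2],q[3],q[0]]),s
def down(yaw): # tool z down, tool y at yaw (deg)
    a=np.radians(yaw);y=np.array([np.cos(a),np.sin(a),0]);z=np.array([0,0,-1.]);return Ro.from_matrix(np.c_[np.cross(y,z),y,z])
def plan(claw,wps,p=None,R=None):
    """wps: list of (xyz mm,yaw,nrows)"""
    if p is None: p,R,_=pose()
    rows=[]
    for X,yaw,n in wps:
        X=np.array(X,float);T=down(yaw); p0,w=p,(R.inv()*T).as_rotvec()
        for i in range(n):
            p2=p0+(X-p0)*(i+1)/n; R2=T if i==n-1 else R*Ro.from_rotvec(w/n)
            rows.append([claw]+(R.inv().apply(p2-p)/1000).round(4).tolist()+(R.inv()*R2).as_rotvec().round(4).tolist()); p,R=p2,R2
    print(str([[round(x,4)+0 for x in r] for r in rows]).replace(' ',''))
E
python3 -c "
from h import *
plan(-1,[((560,310,250),5.4,10)])"
```

```text
[[-1,-0.0467,-0.0087,-0.0019,0.0,0.0,0.1229],[-1,-0.0474,-0.0029,-0.0019,0.0,0.0,0.1229],[-1,-0.0474,0.0029,-0.0019,0.0,0.0,0.1229],[-1,-0.0467,0.0087,-0.0019,0.0,0.0,0.1229],[-1,-0.0453,0.0144,-0.0019,0.0,0.0,0.1229],[-1,-0.0432,0.0198,-0.0019,0.0,0.0,0.1229],[-1,-0.0404,0.0249,-0.0019,0.0,0.0,0.1229],[-1,-0.0371,0.0297,-0.0019,0.0,0.0,0.1229],[-1,-0.0331,0.034,-0.0019,0.0,0.0,0.1229],[-1,-0.0287,0.0378,-0.0019,0.0,0.0,0.1229]]
```

Request:
{"name": "send_rows", "arguments": {
  "targets": [
    [-1, -0.0467, -0.0087, -0.0019, 0, 0, 0.1229],
    [-1, -0.0474, -0.0029, -0.0019, 0, 0, 0.1229],
    [-1, -0.0474, 0.0029, -0.0019, 0, 0, 0.1229],
    [-1, -0.0467, 0.0087, -0.0019, 0, 0, 0.1229],
    [-1, -0.0453, 0.0144, -0.0019, 0, 0, 0.1229],
    [-1, -0.0432, 0.0198, -0.0019, 0, 0, 0.1229],
    [-1, -0.0404, 0.0249, -0.0019, 0, 0, 0.1229],
    [-1, -0.0371, 0.0297, -0.0019, 0, 0, 0.1229],
    [-1, -0.0331, 0.034, -0.0019, 0, 0, 0.1229],
    [-1, -0.0287, 0.0378, -0.0019, 0, 0, 0.1229]
  ]
}}

```text
time_s: 2.25
eef_pos: [561.3, 309.2, 250.3]
ee_rot: [-0.0, 0.675, 0.738, 0.0]
force: [0.7, 0.1, 0.5]
grip_width: 0.997
grip_force: 0.0
```

Run:
```python
from h import *
p,R,s=pose();print(p,R.as_matrix().round(3),s['time_s'])
c=ctrl.capture('wrist')
im=cv2.cvtColor(c['img'],cv2.COLOR_RGB2BGR)
print(ray(c,(280,210)), proj(c,(587,314,40)))
for q in('fork_grip','fork_block_slot'): print(q,[(np.round(r['point'],1).tolist(),round(r['score'],2)) for r in ctrl.landmark_of(q,c)[:3]])
cv2.imwrite('pics/w1.png',cv2.resize(im,(800,600),interpolation=cv2.INTER_CUBIC))
import pickle;pickle.dump(c,open('w1.pkl','wb'))
```

```text
[561.33873767 309.15462103 250.33685927] [[-0.09   0.996 -0.   ]
 [ 0.996  0.09   0.   ]
 [ 0.    -0.    -1.   ]] 2.25
(array([553.49731218, 391.11200783, 393.45369791]), array([ 0.02754141, -0.3205548 , -0.94682949])) [306.50469729 172.45854776]
fork_grip [([211.1, 193.3], 0.88), ([246.5, 49.5], 0.85), ([311.7, 177.2], 0.82)]
fork_block_slot [([308.5, 169.6], 0.68)]
```

View pics/w1.png

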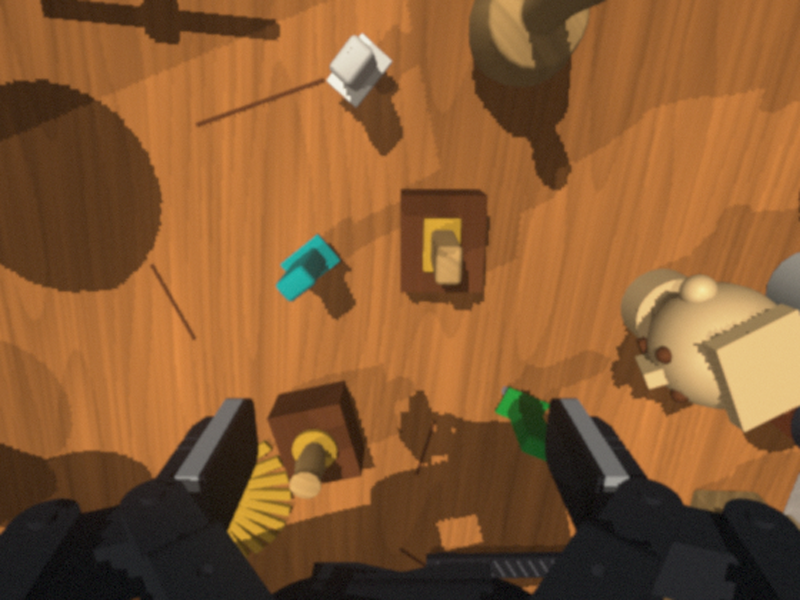

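Run:
```python
from h import *
import pickle;c=pickle.load(open('w1.pkl','rb'))
w=lambda u,v,z:atz(c,(u/800*560,v/800*560),z).round(1)
print('handle top',w(449,267,100),'guard',w(442.5,245,44),'corners guard',w(424,219,44),w(461,219,44),w(424,271,44))
print('block top',w(402,292,40),w(484,291,40),w(402,192,40),w(486,193,40))
# colour segmentation for yaw/centres
im=c['img'];hsv=cv2.cvtColor(im,cv2.COLOR_RGB2HSV)
roi=im[120:215,270:350].astype(int)
y=((roi[...,0]>170)&(roi[...,1]>130)&(roi[...,2]<80)).astype(np.uint8)
print('guard mask',y.sum(),cv2.boundingRect(y))
d=((roi.sum(2)<210)).astype(np.uint8)
cs,_=cv2.findContours(d,0,2);k=max(cs,key=cv2.contourArea);print(cv2.minAreaRect(k),cv2.boundingRect(k))
# enlarged crop confirm
cv2.imwrite('pics/crop.png',cv2.cvtColor(cv2.resize(roi.astype(np.uint8),(640,760),interpolation=0)[:600],cv2.COLOR_RGB2BGR))
```

```text
handle top [589.4 315.2 100. ] guard [589.8 316.1  44. ] corners guard [574.9 333.2  44. ] [600.4 335.5  44. ] [578.8 296.1  44. ]
block top [564.7 277.7  40. ] [624.4 283.9  40. ] [558.1 349.6  40. ] [615.7 354.2  40. ]
guard mask 389 (26, 33, 26, 45)
((41.5, 53.0), (82.0, 61.0), 90.0) (11, 12, 62, 83)
```

View pics/crop.png

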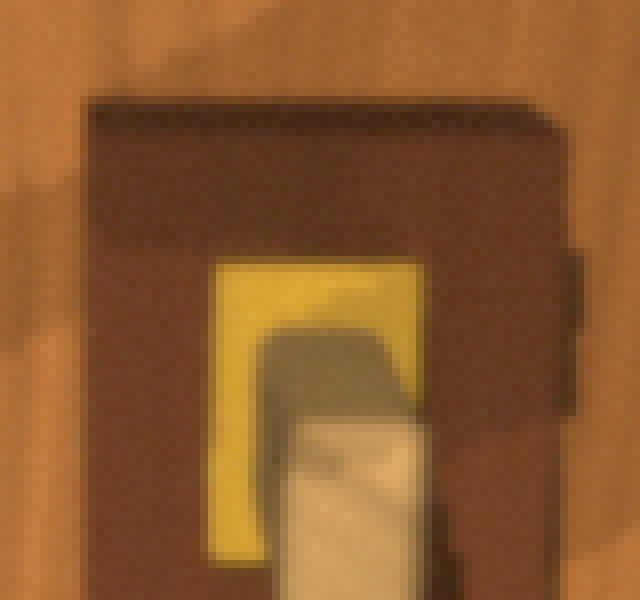

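The crop confirms the fork: a square-cornered beech handle on a rectangular guard, with the block turned about 5.5° and the fork at about (589.6, 315.5).

```bash
python3 -c "
from h import *
plan(0,[((589.6,315.5,140),5.5,4),((589.6,315.5,54),5.5,5),((589.6,315.5,54),5.5,1)])"
```

```text
[[0,0.0011,0.0072,0.0273,-0.0002,0.0001,-0.0012],[0,0.0011,0.0072,0.0273,-0.0002,0.0001,-0.0012],[0,0.0011,0.0072,0.0273,-0.0002,0.0001,-0.0012],[0,0.001,0.0072,0.0273,-0.0002,0.0001,-0.0012],[0,0.0,0.0,0.0172,0.0,0.0,0.0],[0,0.0,0.0,0.0172,0.0,0.0,0.0],[0,0.0,0.0,0.0172,0.0,0.0,0.0],[0,0.0,0.0,0.0172,0.0,0.0,0.0],[0,0.0,0.0,0.0172,0.0,0.0,0.0],[0,0.0,0.0,0.0,0.0,0.0,0.0]]
```

Request:
{"name": "send_rows", "arguments": {
  "targets": [
    [0, 0.0011, 0.0072, 0.0273, 0, 0, -0.0012],
    [0, 0.0011, 0.0072, 0.0273, 0, 0, -0.0012],
    [0, 0.0011, 0.0072, 0.0273, 0, 0, -0.0012],
    [0, 0.001, 0.0072, 0.0273, 0, 0, -0.0012],
    [0, 0, 0, 0.0172, 0, 0, 0],
    [0, 0, 0, 0.0172, 0, 0, 0],
    [0, 0, 0, 0.0172, 0, 0, 0],
    [0, 0, 0, 0.0172, 0, 0, 0],
    [0, 0, 0, 0.0172, 0, 0, 0],
    [0, 0, 0, 0, 0, 0, 0]
  ]
}}

```text
time_s: 3.65
eef_pos: [587.6, 316.8, 53.4]
ee_rot: [-0.001, 0.671, 0.741, -0.001]
force: [-0.2, 0.4, 0.1]
grip_width: 0.498
grip_force: 0.0
```

Request:
{"name": "send_rows", "arguments": {
  "targets": [
    [0, -0.001, 0.0019, 0, 0, 0, 0],
    [0, 0, 0, 0, 0, 0, 0],
    [1, 0, 0, 0, 0, 0, 0],
    [1, 0, 0, 0, 0, 0, 0],
    [1, 0, 0, 0, 0, 0, 0],
    [1, 0, 0, 0, 0, 0, 0],
    [1, 0, 0, 0, 0, 0, 0],
    [1, 0, 0, 0, 0, 0, 0],
    [1, 0, 0, 0, 0, 0, 0],
    [1, 0, 0, 0, 0, 0, 0]
  ],
  "squeeze": 80
}}

```text
time_s: 4.9
eef_pos: [590.5, 316.3, 55.6]
ee_rot: [0.0, 0.671, 0.741, 0.0]
force: [-0.3, 0.6, 5.3]
grip_width: 0.179
grip_force: 78.3
```

```bash
python3 -c "
from h import *
p,R,s=pose();print(p,s['force'],s['grip_width'],s['joints'].round(2),R.as_matrix().round(3))"
```

```text
[590.49578375 316.30153357  55.58163254] [-0.31071468  0.55665567  5.30336466] 0.17916131227800372 [0.32 0.79 1.2  0.   1.15 0.22] [[-0.099  0.995  0.001]
 [ 0.995  0.099  0.   ]
 [ 0.     0.001 -1.   ]]
```

```bash
python3 -c "
from h import *
plan(1,[((590.5,316.3,190),5.7,6),((573,-154,200),-70,12),((573,-154,200),-70,2)])"
```

```text
[[1,0.0,0.0,-0.0224,0.0001,0.0,-0.0001],[1,0.0,0.0,-0.0224,0.0001,0.0,-0.0001],[1,0.0,0.0,-0.0224,0.0001,0.0,-0.0001],[1,0.0,0.0,-0.0224,0.0001,0.0,-0.0001],[1,0.0,0.0,-0.0224,0.0001,0.0,-0.0001],[1,0.0,0.0,-0.0224,0.0001,0.0,-0.0001],[1,-0.0389,-0.0053,-0.0008,0.0,0.0,0.1101],[1,-0.0392,-0.001,-0.0008,0.0,0.0,0.1101],[1,-0.0391,0.0033,-0.0008,0.0,0.0,0.1101],[1,-0.0385,0.0075,-0.0008,0.0,0.0,0.1101],[1,-0.0374,0.0117,-0.0008,0.0,0.0,0.1101],[1,-0.0359,0.0158,-0.0008,0.0,0.0,0.1101],[1,-0.034,0.0196,-0.0008,0.0,0.0,0.1101],[1,-0.0316,0.0232,-0.0008,0.0,0.0,0.1101],[1,-0.0289,0.0266,-0.0008,0.0,0.0,0.1101],[1,-0.0258,0.0296,-0.0008,0.0,0.0,0.1101],[1,-0.0224,0.0322,-0.0008,0.0,0.0,0.1101],[1,-0.0187,0.0345,-0.0008,0.0,0.0,0.1101],[1,0.0,0.0,0.0,0.0,0.0,0.0],[1,0.0,0.0,0.0,0.0,0.0,0.0]]
```

Request:
{"name": "send_rows", "arguments": {
  "targets": [
    [1, 0, 0, -0.0224, 0, 0, 0],
    [1, 0, 0, -0.0224, 0, 0, 0],
    [1, 0, 0, -0.0224, 0, 0, 0],
    [1, 0, 0, -0.0224, 0, 0, 0],
    [1, 0, 0, -0.0224, 0, 0, 0],
    [1, 0, 0, -0.0224, 0, 0, 0],
    [1, -0.0389, -0.0053, -0.0008, 0, 0, 0.1101],
    [1, -0.0392, -0.001, -0.0008, 0, 0, 0.1101],
    [1, -0.0391, 0.0033, -0.0008, 0, 0, 0.1101],
    [1, -0.0385, 0.0075, -0.0008, 0, 0, 0.1101]
  ]
}}

```text
time_s: 6.15
eef_pos: [583.9, 158.1, 192.0]
ee_rot: [-0.0, 0.818, 0.575, -0.001]
force: [0.6, 0.2, -0.6]
grip_width: 0.18
grip_force: 77.8
```

Request:
{"name": "send_rows", "arguments": {
  "targets": [
    [1, -0.0374, 0.0117, -0.0008, 0, 0, 0.1101],
    [1, -0.0359, 0.0158, -0.0008, 0, 0, 0.1101],
    [1, -0.034, 0.0196, -0.0008, 0, 0, 0.1101],
    [1, -0.0316, 0.0232, -0.0008, 0, 0, 0.1101],
    [1, -0.0289, 0.0266, -0.0008, 0, 0, 0.1101],
    [1, -0.0258, 0.0296, -0.0008, 0, 0, 0.1101],
    [1, -0.0224, 0.0322, -0.0008, 0, 0, 0.1101],
    [1, -0.0187, 0.0345, -0.0008, 0, 0, 0.1101],
    [1, 0, 0, 0, 0, 0, 0],
    [1, 0, 0, 0, 0, 0, 0]
  ]
}}

```text
time_s: 7.4
eef_pos: [572.2, -153.6, 198.6]
ee_rot: [-0.0, 0.985, 0.174, -0.0]
force: [0.6, 0.2, -0.0]
grip_width: 0.175
grip_force: 78.0
```

Run:
```python
from h import *
import pickle
p,R,s=pose();print(p,R.as_matrix().round(3),s['force'],s['grip_width'])
c=ctrl.capture('wrist');pickle.dump(c,open('w2.pkl','wb'))
for q in('fork_grip','fork_tips','bar_mid','flange_nominal','stand_slab'): print(q,[(np.round(r['point'],1).tolist(),round(r['score'],2)) for r in ctrl.landmark_of(q,c)[:3]])
im=cv2.cvtColor(c['img'],cv2.COLOR_RGB2BGR)
cv2.imwrite('pics/w2.png',cv2.resize(im,(800,600),interpolation=cv2.INTER_CUBIC))
```

```text
[ 572.17864766 -153.64060951  198.5949439 ] [[ 0.94   0.342 -0.001]
 [ 0.342 -0.94   0.001]
 [-0.001 -0.001 -1.   ]] [ 0.63818378  0.20777031 -0.03127373] 0.17513182498019494
fork_grip [([281.4, 301.4], 0.62)]
fork_tips [([279.1, 248.2], 0.93), ([532.5, 220.3], 0.33)]
bar_mid [([273.1, 214.2], 0.91)]
flange_nominal [([252.4, 209.6], 0.85)]
stand_slab []
```

View pics/w2.png

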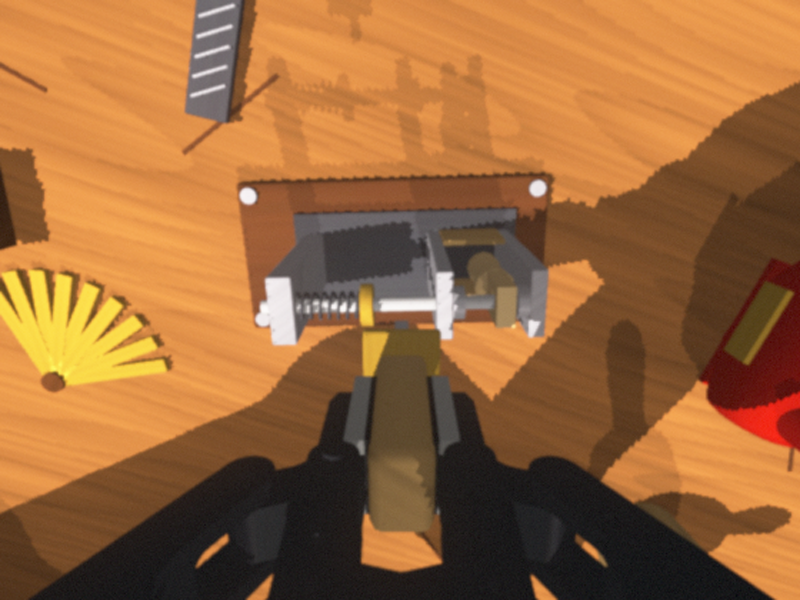

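Run:
```python
from h import *
import pickle;c=pickle.load(open('w2.pkl','rb'))
g=1.4286
w=lambda u,v,z:atz(c,(u/g,v/g),z).round(1)
print('axis pts',w(374,305,110),w(434,304.5,110))
print('slab edge near',w(242,185,12),w(550,175,12), 'far',w(255,328,12),w(545,322,12))
b=w(250,196,12),w(538,188,12),w(263,315,12);print('studs',b)
p=np.array([572.2,-153.6,198.6])
for X in(p,p-[0,0,37.6],p+[0,0,16.4],p+[0,0,44.4]): print((proj(c,X)*g).round())
# enlarge for edges
im=c['img'][190:250,180:390];cv2.imwrite('pics/cr2.png',cv2.cvtColor(cv2.resize(im,(798,228),interpolation=0),cv2.COLOR_RGB2BGR))
```

```text
axis pts [ 568.7 -141.2  110. ] [ 578.9 -168.4  110. ]
slab edge near [582.4 -42.1  12. ] [ 655.3 -224.    12. ] far [489.8 -75.   12. ] [ 563.5 -263.8   12. ]
studs (array([577.4, -48.6,  12. ]), array([ 645.4, -220.3,   12. ]), array([501.2, -77.7,  12. ]))
[400. 399.]
[400. 351.]
[400. 428.]
[400. 495.]
```

View pics/cr2.png

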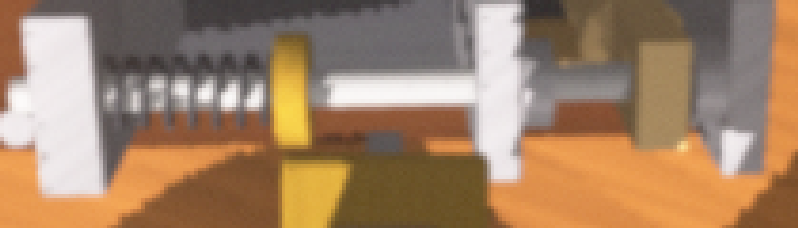

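Run:
```python
from h import *
import pickle;c=pickle.load(open('w2.pkl','rb'))
p=np.array([572.2,-153.6,198.6]);tx=np.array([.94,.342,0]);ty=np.array([.342,-.94,0])
for u,v,z in((180+385/3.8,190+154/3.8,-15.6),(180+385/3.8,190+133/3.8,-37.6),(180+280/3.8,190+158/3.8,-15.6),(180+487/3.8,190+154/3.8,-15.6)):
    d=atz(c,(u,v),p[2]+z)-p;print(round(d@tx,1),round(d@ty,1))
print((proj(c,p+13*tx-[0,0,37.6])-[180,190])*3.8,(proj(c,p+19*tx-[0,0,15.6])-[180,190])*3.8)
```

```text
17.8 0.5
12.2 0.5
17.3 -12.8
17.8 13.4
[381.29521717 127.48679954] [381.10911203 145.28365439]
```

```bash
python3 -c "
from h import *
print(pose()[0])
plan(1,[((573.5,-150.8,163),-69,8),((573.5,-150.8,163),-69,2)])"
```

```text
[ 572.44577937 -153.59795621  199.12134587]
[[1,0.0002,-0.0003,0.0045,0.0,0.0,-0.0021],[1,0.0002,-0.0003,0.0045,0.0,0.0,-0.0021],[1,0.0002,-0.0003,0.0045,0.0,0.0,-0.0021],[1,0.0002,-0.0003,0.0045,0.0,0.0,-0.0021],[1,0.0002,-0.0003,0.0045,0.0,0.0,-0.0021],[1,0.0002,-0.0003,0.0045,0.0,0.0,-0.0021],[1,0.0002,-0.0003,0.0045,0.0,0.0,-0.0021],[1,0.0002,-0.0003,0.0045,0.0,0.0,-0.0021],[1,0.0,0.0,0.0,0.0,0.0,0.0],[1,0.0,0.0,0.0,0.0,0.0,0.0]]
```

Request:
{"name": "send_rows", "arguments": {
  "targets": [
    [1, 0.0002, -0.0003, 0.0045, 0, 0, -0.0021],
    [1, 0.0002, -0.0003, 0.0045, 0, 0, -0.0021],
    [1, 0.0002, -0.0003, 0.0045, 0, 0, -0.0021],
    [1, 0.0002, -0.0003, 0.0045, 0, 0, -0.0021],
    [1, 0.0002, -0.0003, 0.0045, 0, 0, -0.0021],
    [1, 0.0002, -0.0003, 0.0045, 0, 0, -0.0021],
    [1, 0.0002, -0.0003, 0.0045, 0, 0, -0.0021],
    [1, 0.0002, -0.0003, 0.0045, 0, 0, -0.0021],
    [1, 0, 0, 0, 0, 0, 0],
    [1, 0, 0, 0, 0, 0, 0]
  ]
}}

```text
time_s: 8.95
eef_pos: [573.1, -151.5, 163.2]
ee_rot: [0.0, 0.983, 0.182, 0.0]
force: [0.1, 0.4, -0.7]
grip_width: 0.175
grip_force: 78.0
```

Run:
```python
from h import *
import pickle
p,R,s=pose();print(p,s['force'],s['time_s'])
c=ctrl.capture('wrist');pickle.dump(c,open('w3.pkl','wb'))
print(pose()[0])
im=c['img'][180:270,200:360]
cv2.imwrite('pics/w3.png',cv2.cvtColor(cv2.resize(im,(800,450),interpolation=cv2.INTER_CUBIC),cv2.COLOR_RGB2BGR))
```

```text
[ 573.08677501 -151.47602218  163.24537494] [ 0.13268096  0.42963034 -0.66518987] 8.95
[ 573.10839375 -151.52650391  163.29234018]
```

View pics/w3.png

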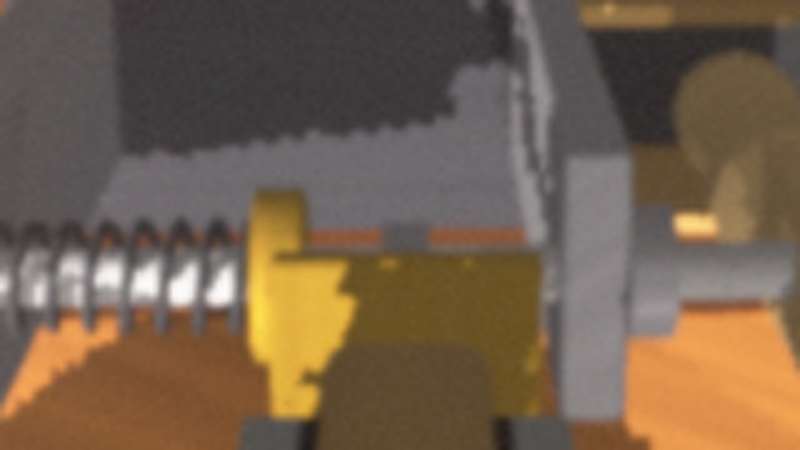

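Run:
```python
from h import *
import pickle;c=pickle.load(open('w3.pkl','rb'))
p=np.array([573.1,-151.5,163.25]);a=np.radians(-69);ty=np.array([np.cos(a),np.sin(a),0]);tx=np.array([-ty[1],ty[0],0])
def q(n,u,v,z):
    d=atz(c,(200+u/5,180+v/5),z)-p;print(n,round(d@tx,1),round(d@ty,1))
q('prong',405,222,p[2]-37.6);q('guard',405,253,p[2]-15.6)
q('axis L',180,277,110);q('axis mid',405,274.5,110);q('axis R',700,272,110);q('flange face',305,250,110);q('upright',548,272,110)
```

```text
prong 12.6 0.4
guard 17.8 0.3
axis L -0.5 -26.5
axis mid -0.2 0.4
axis R 0.1 35.7
flange face 3.0 -11.5
upright 0.1 17.5
```

Request:
{"name": "send_rows", "arguments": {
  "targets": [
    [1, 0.0006, 0, 0.003, 0, 0, 0],
    [1, 0, 0, 0.004, 0, 0, 0],
    [1, 0, 0, 0.004, 0, 0, 0],
    [1, 0, 0, 0.004, 0, 0, 0],
    [1, 0, 0, 0.004, 0, 0, 0],
    [1, 0, 0, 0.004, 0, 0, 0],
    [1, 0, 0, 0, 0, 0, 0],
    [1, 0, 0, 0, 0, 0, 0],
    [1, 0, 0, 0, 0, 0, 0],
    [1, 0, 0, 0, 0, 0, 0]
  ]
}}

```text
time_s: 10.25
eef_pos: [573.6, -151.3, 140.2]
ee_rot: [0.0, 0.983, 0.182, 0.0]
force: [0.4, -0.1, -0.6]
grip_width: 0.177
grip_force: 78.0
```

Request:
{"name": "send_rows", "arguments": {
  "targets": [
    [1, 0, -0.002, 0, 0, 0, 0],
    [1, 0, -0.002, 0, 0, 0, 0],
    [1, 0, -0.002, 0, 0, 0, 0],
    [1, 0, -0.002, 0, 0, 0, 0],
    [1, 0, -0.002, 0, 0, 0, 0],
    [1, 0, -0.002, 0, 0, 0, 0],
    [1, 0, -0.002, 0, 0, 0, 0],
    [1, 0, 0, 0, 0, 0, 0],
    [1, 0, 0, 0, 0, 0, 0],
    [1, 0, 0, 0, 0, 0, 0]
  ]
}}

```text
time_s: 11.5
eef_pos: [568.6, -138.3, 140.1]
ee_rot: [0.0, 0.983, 0.182, 0.0]
force: [0.5, -3.2, -2.0]
grip_width: 0.18
grip_force: 77.9
```

Request:
{"name": "send_rows", "arguments": {
  "targets": [
    [1, 0, -0.002, 0, 0, 0, 0],
    [1, 0, -0.002, 0, 0, 0, 0],
    [1, 0, -0.002, 0, 0, 0, 0],
    [1, 0, -0.002, 0, 0, 0, 0],
    [1, 0, -0.002, 0, 0, 0, 0],
    [1, 0, -0.002, 0, 0, 0, 0],
    [1, 0, -0.002, 0, 0, 0, 0],
    [1, 0, -0.002, 0, 0, 0, 0],
    [1, 0, 0, 0, 0, 0, 0],
    [1, 0, 0, 0, 0, 0, 0]
  ]
}}

```text
time_s: 12.75
eef_pos: [562.9, -123.6, 140.1]
ee_rot: [0.0, 0.983, 0.182, -0.0]
force: [1.3, -6.0, -2.1]
grip_width: 0.173
grip_force: 77.9
```

Request:
{"name": "send_rows", "arguments": {
  "targets": [
    [1, 0, -0.001, 0, 0, 0, 0],
    [1, 0, -0.001, 0, 0, 0, 0],
    [1, 0, -0.001, 0, 0, 0, 0],
    [1, 0, -0.001, 0, 0, 0, 0],
    [1, 0, -0.001, 0, 0, 0, 0],
    [1, 0, -0.001, 0, 0, 0, 0],
    [1, 0, 0, 0, 0, 0, 0],
    [1, 0, 0, 0, 0, 0, 0],
    [1, 0, 0, 0, 0, 0, 0],
    [1, 0, 0, 0, 0, 0, 0]
  ]
}}

```text
time_s: 14.0
eef_pos: [560.8, -118.2, 140.1]
ee_rot: [0.001, 0.983, 0.182, 0.0]
force: [1.5, -7.4, -2.3]
grip_width: 0.176
grip_force: 77.9
```

Request:
{"name": "send_rows", "arguments": {
  "targets": [
    [1, 0, -0.0005, 0, 0, 0, 0],
    [1, 0, -0.0005, 0, 0, 0, 0],
    [1, 0, -0.0005, 0, 0, 0, 0],
    [1, 0, 0, 0, 0, 0, 0],
    [1, 0, 0, 0, 0, 0, 0],
    [1, 0, 0, 0, 0, 0, 0],
    [1, 0, 0, 0, 0, 0, 0],
    [1, 0, 0, 0, 0, 0, 0],
    [1, 0, 0, 0, 0, 0, 0],
    [1, 0, 0, 0, 0, 0, 0]
  ]
}}

```text
time_s: 15.25
eef_pos: [560.2, -116.8, 140.1]
ee_rot: [0.001, 0.983, 0.182, 0.0]
force: [1.5, -7.7, -2.4]
grip_width: 0.177
grip_force: 77.9
```

Run:
```python
from h import *
p,R,s=pose();print(p,s['force'],s['time_s'])
c=ctrl.capture('scene'); print([(np.round(r['point'],1).tolist(),round(r['score'],2)) for r in ctrl.landmark_of('limb_mid',c)[:3]])
X=np.array([573.,-154,110])+41*np.array([.36,-.933,0]); print(proj(c,X-[0,0,31]),proj(c,X-[0,0,52]))
```

```text
[ 560.23942532 -116.82621587  140.13801059] [ 1.50139671 -7.68941013 -2.35601484] 15.25
[([221.5, 171.2], 0.38)]
[224.52369004 167.89128788] [225.17439622 172.62201081]
```

Request:
{"name": "send_rows", "arguments": {
  "targets": [
    [1, 0, -0.0005, 0, 0, 0, 0],
    [1, 0, -0.0005, 0, 0, 0, 0],
    [1, 0, 0, 0, 0, 0, 0],
    [1, 0, 0, 0, 0, 0, 0],
    [1, 0, 0, 0, 0, 0, 0],
    [1, 0, 0, 0, 0, 0, 0],
    [1, 0, 0, 0, 0, 0, 0],
    [1, 0, 0, 0, 0, 0, 0],
    [1, 0, 0, 0, 0, 0, 0],
    [1, 0, 0, 0, 0, 0, 0]
  ]
}}

```text
time_s: 16.6
eef_pos: [559.9, -115.9, 140.2]
ee_rot: [0.001, 0.983, 0.182, 0.0]
force: [1.0, -8.8, -3.0]
grip_width: 0.179
grip_force: 77.9
```

Request:
{"name": "send_rows", "arguments": {
  "targets": [
    [1, 0, -0.0004, 0, 0, 0, 0],
    [1, 0, 0, 0, 0, 0, 0],
    [1, 0, 0, 0, 0, 0, 0],
    [1, 0, 0, 0, 0, 0, 0],
    [1, 0, 0, 0, 0, 0, 0],
    [1, 0, 0, 0, 0, 0, 0],
    [1, 0, 0, 0, 0, 0, 0],
    [1, 0, 0, 0, 0, 0, 0],
    [1, 0, 0, 0, 0, 0, 0],
    [1, 0, 0, 0, 0, 0, 0]
  ]
}}

```text
time_s: 17.85
eef_pos: [559.7, -115.6, 140.2]
ee_rot: [0.001, 0.983, 0.182, 0.0]
force: [1.7, -7.4, -3.3]
grip_width: 0.177
grip_force: 77.9
```

Run:
```python
from h import *
p,R,s=pose();print(p,s['force'],s['time_s'])
f=lambda c,x,y,w,h:cv2.resize(cv2.cvtColor(c['img'],cv2.COLOR_RGB2BGR)[y:y+h,x:x+w],(400,400),interpolation=cv2.INTER_CUBIC)
c=ctrl.capture('scene');w=ctrl.capture('wrist')
cv2.imwrite('pics/s4.png',np.hstack([f(c,190,130,100,100),f(w,160,120,260,200)]))
```

```text
[ 559.73226713 -115.57559666  140.15606362] [ 1.7363298  -7.3725581  -3.30856301] 17.85
```

View pics/s4.png

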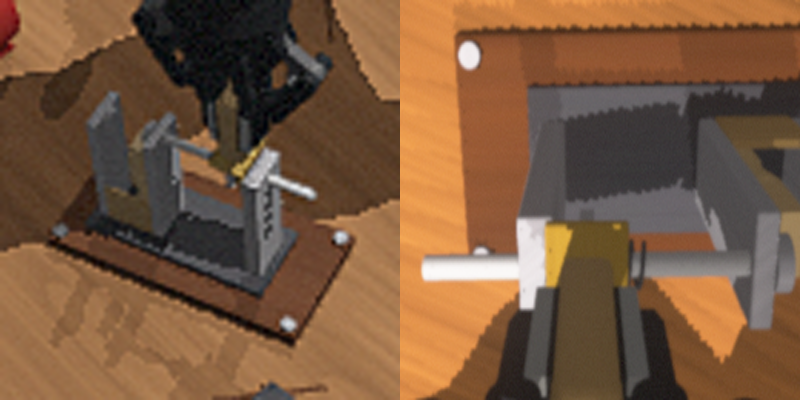

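Run:
```python
from h import *
c=ctrl.capture('scene')
X=np.array([573.,-154,110])+41*np.array([.36,-.933,0])
for z in(9.5,0,-11,-31,-52): print(z,((proj(c,X+[0,0,z])-[190,130])*4).round())
d=ctrl.capture('wrist')
for k in(c,d):print([(np.round(r['extent'],1).tolist(),round(r['score'],2)) for r in ctrl.boxes_of('limb_mid',k)[:3]])
save(d,'w5.png')
i=cv2.cvtColor(d['img'],cv2.COLOR_RGB2BGR)
cv2.imwrite('pics/w5.png',cv2.resize(i[130:270,340:520],(720,560),interpolation=cv2.INTER_CUBIC))
```

```text
9.5 [133. 113.]
0 [134. 123.]
-11 [136. 133.]
-31 [138. 152.]
-52 [141. 170.]
[([202.9, 171.8, 76.5, 44.6], 0.48)]
[([377.9, 196.0, 44.5, 63.6], 0.86)]
```

View pics/w5.png

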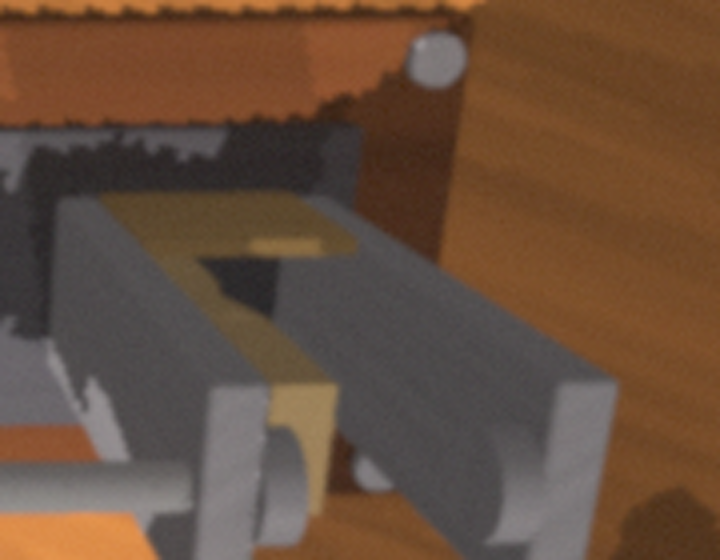

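Run:
```python
from h import *
d=ctrl.capture('wrist')
O=np.array([573.8,-154.8,110]);a=np.radians(111);u=np.array([np.cos(a),np.sin(a),0]);x=np.array([u[1],-u[0],0])
for n,p in(('far',(305,385)),('near',(295,512))):
    for z in(119.5,98.5):
        q=atz(d,(340+p[0]/4,130+p[1]/4),z)-O;print(n,z,(q@x).round(1),(q@u).round(1))
print(ctrl.sense()['force'])
```

```text
far 119.5 18.9 -25.8
far 98.5 10.7 -34.4
near 119.5 1.5 -26.6
near 98.5 -9.0 -35.4
[ 1.6711027  -8.08884715 -2.19390195]
```

The arm has dropped: its shoulder top is centred on the bar only if its height is 98.5 mm. The stop was also felt. Easing the bar back.

Request:
{"name": "send_rows", "arguments": {
  "targets": [
    [1, 0, 0.003, 0, 0, 0, 0],
    [1, 0, 0.004, 0, 0, 0, 0],
    [1, 0, 0.004, 0, 0, 0, 0],
    [1, 0, 0.004, 0, 0, 0, 0],
    [1, 0, 0.004, 0, 0, 0, 0],
    [1, 0, 0.004, 0, 0, 0, 0],
    [1, 0, 0.004, 0, 0, 0, 0],
    [1, 0, 0.004, 0, 0, 0, 0],
    [1, 0, 0.004, 0, 0, 0, 0],
    [1, 0, 0.002, 0, 0, 0, 0]
  ]
}}

```text
time_s: 19.45
eef_pos: [572.9, -149.3, 139.9]
ee_rot: [-0.0, 0.983, 0.182, -0.0]
force: [0.4, 1.1, -0.5]
grip_width: 0.176
grip_force: 78.4
```

Run:
```python
from h import *
p,R,s=pose();print(p,s['force'],s['time_s'])
plan(1,[((573,-150.5,200),-69,6),((590.5,316.3,190),5.7,12),((590.5,316.3,190),5.7,2)])
```

```text
[ 572.86764741 -149.2749707   139.94110893] [ 0.42519384  1.05563949 -0.50979361] 19.45
[[1,-0.0001,0.0002,-0.01,-0.0002,0.0,-0.0002],[1,-0.0001,0.0002,-0.01,-0.0002,0.0,-0.0002],[1,-0.0001,0.0002,-0.01,-0.0002,0.0,-0.0002],[1,-0.0001,0.0002,-0.01,-0.0002,0.0,-0.0002],[1,-0.0001,0.0002,-0.01,-0.0002,0.0,-0.0002],[1,-0.0001,0.0002,-0.01,-0.0002,0.0,-0.0002],[1,0.0153,-0.0358,0.0008,0.0,0.0,-0.1086],[1,0.0191,-0.0339,0.0008,0.0,0.0,-0.1086],[1,0.0227,-0.0317,0.0008,0.0,0.0,-0.1086],[1,0.026,-0.029,0.0008,0.0,0.0,-0.1086],[1,0.0289,-0.026,0.0008,0.0,0.0,-0.1086],[1,0.0316,-0.0227,0.0008,0.0,0.0,-0.1086],[1,0.0339,-0.0192,0.0008,0.0,0.0,-0.1086],[1,0.0358,-0.0154,0.0008,0.0,0.0,-0.1086],[1,0.0372,-0.0114,0.0008,0.0,0.0,-0.1086],[1,0.0382,-0.0073,0.0008,0.0,0.0,-0.1086],[1,0.0388,-0.0031,0.0008,0.0,0.0,-0.1086],[1,0.0389,0.0011,0.0008,0.0,0.0,-0.1086],[1,0.0,0.0,0.0,0.0,0.0,0.0],[1,0.0,0.0,0.0,0.0,0.0,0.0]]
```

Request:
{"name": "send_rows", "arguments": {
  "targets": [
    [1, 0, 0, -0.01, 0, 0, 0],
    [1, 0, 0, -0.01, 0, 0, 0],
    [1, 0, 0, -0.01, 0, 0, 0],
    [1, 0, 0, -0.01, 0, 0, 0],
    [1, 0, 0, -0.01, 0, 0, 0],
    [1, 0, 0, -0.01, 0, 0, 0],
    [1, 0.0153, -0.0358, 0.0008, 0, 0, -0.1086],
    [1, 0.0191, -0.0339, 0.0008, 0, 0, -0.1086],
    [1, 0.0227, -0.0317, 0.0008, 0, 0, -0.1086],
    [1, 0.026, -0.029, 0.0008, 0, 0, -0.1086]
  ]
}}

```text
time_s: 20.7
eef_pos: [579.0, 7.4, 197.3]
ee_rot: [0.0, 0.92, 0.391, 0.0]
force: [-0.4, 0.3, -0.5]
grip_width: 0.181
grip_force: 78.4
```

Request:
{"name": "send_rows", "arguments": {
  "targets": [
    [1, 0.0289, -0.026, 0.0008, 0, 0, -0.1086],
    [1, 0.0316, -0.0227, 0.0008, 0, 0, -0.1086],
    [1, 0.0339, -0.0192, 0.0008, 0, 0, -0.1086],
    [1, 0.0358, -0.0154, 0.0008, 0, 0, -0.1086],
    [1, 0.0372, -0.0114, 0.0008, 0, 0, -0.1086],
    [1, 0.0382, -0.0073, 0.0008, 0, 0, -0.1086],
    [1, 0.0388, -0.0031, 0.0008, 0, 0, -0.1086],
    [1, 0.0389, 0.0011, 0.0008, 0, 0, -0.1086],
    [1, 0, 0, 0, 0, 0, 0],
    [1, 0, 0, 0, 0, 0, 0]
  ]
}}

```text
time_s: 21.95
eef_pos: [591.3, 316.9, 190.6]
ee_rot: [0.0, 0.672, 0.74, -0.0]
force: [0.3, 0.2, -1.2]
grip_width: 0.178
grip_force: 78.5
```

Run:
```python
from h import *
c=ctrl.capture('wrist');ctrl.capture('wrist')
p,R,s=pose();print(p,R.as_matrix().round(3),s['force'],s['time_s'])
print('block seen',[(np.round(r['point'],1).tolist(),round(r['score'],2)) for r in ctrl.landmark_of('fork_block_slot',c)[:3]],proj(c,(590.7,315.5,40)))
plan(1,[((590.5,316.3,105),5.7,6),((590.5,316.3,90),5.7,2),((590.5,316.3,90),5.7,2)])
```

```text
[591.46383376 316.33941971 190.72508049] [[-0.096  0.995  0.   ]
 [ 0.995  0.096 -0.   ]
 [-0.     0.    -1.   ]] [-0.09396992  0.48665338 -0.69264953] 22.05
block seen [([278.6, 189.9], 0.94)] [280.25188359 192.12960609]
[[1,0.0,-0.0002,0.0143,0.0,0.0,-0.0006],[1,0.0,-0.0002,0.0143,0.0,0.0,-0.0006],[1,0.0,-0.0002,0.0143,0.0,0.0,-0.0006],[1,0.0,-0.0002,0.0143,0.0,0.0,-0.0006],[1,0.0,-0.0002,0.0143,0.0,0.0,-0.0006],[1,0.0,-0.0002,0.0143,0.0,0.0,-0.0006],[1,0.0,0.0,0.0075,0.0,0.0,0.0],[1,0.0,0.0,0.0075,0.0,0.0,0.0],[1,0.0,0.0,0.0,0.0,0.0,0.0],[1,0.0,0.0,0.0,0.0,0.0,0.0]]
```

Request:
{"name": "send_rows", "arguments": {
  "targets": [
    [1, 0, -0.0002, 0.0143, 0, 0, -0.0006],
    [1, 0, -0.0002, 0.0143, 0, 0, -0.0006],
    [1, 0, -0.0002, 0.0143, 0, 0, -0.0006],
    [1, 0, -0.0002, 0.0143, 0, 0, -0.0006],
    [1, 0, -0.0002, 0.0143, 0, 0, -0.0006],
    [1, 0, -0.0002, 0.0143, 0, 0, -0.0006],
    [1, 0, 0, 0.0105, 0, 0, 0],
    [1, 0, 0, 0.0105, 0, 0, 0],
    [1, 0, 0, 0, 0, 0, 0],
    [1, 0, 0, 0, 0, 0, 0]
  ]
}}

```text
time_s: 23.35
eef_pos: [590.3, 317.3, 84.2]
ee_rot: [0.0, 0.67, 0.742, 0.0]
force: [0.3, 0.0, -1.1]
grip_width: 0.174
grip_force: 78.5
```

Run:
```python
from h import *
c=ctrl.capture('wrist')
p,R,s=pose();print(p,s['force'],s['time_s'])
cv2.imwrite('pics/w6.png',cv2.cvtColor(cv2.resize(c['img'][160:280,200:360],(800,600),interpolation=cv2.INTER_CUBIC),cv2.COLOR_RGB2BGR))
for n,X in dict(c1=(31,0),tip=(0,0)).items(): pass
a=np.radians(5.7);bx=np.array([np.cos(a),np.sin(a),0]);by=np.array([-bx[1],bx[0],0]);O=np.array([590.7,315.5,40])
for sx in(-30,30):
  for sy in(-35,35): print(sx,sy,((proj(c,O+sx*bx+sy*by)-[200,160])*5).round())
```

```text
[590.32503292 317.283227    84.28922862] [ 0.50447123 -0.07276911 -0.94878443] 23.4
-30 -35 [160. 682.]
-30 35 [133. 124.]
30 -35 [654. 682.]
30 35 [684. 124.]
```

View pics/w6.png

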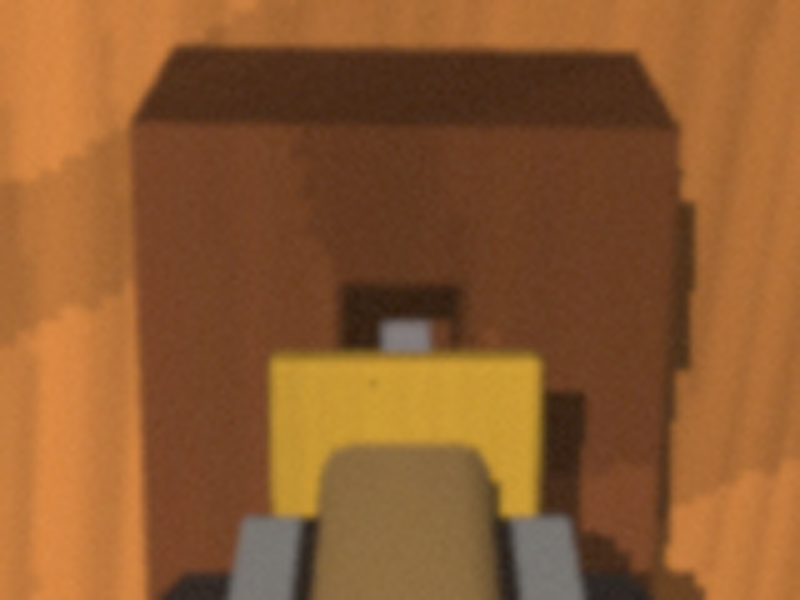

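Request:
{"name": "send_rows", "arguments": {
  "targets": [
    [1, -0.0009, -0.0003, 0, 0, 0, 0],
    [1, 0, 0, 0.003, 0, 0, 0],
    [1, 0, 0, 0.004, 0, 0, 0],
    [1, 0, 0, 0.004, 0, 0, 0],
    [1, 0, 0, 0.004, 0, 0, 0],
    [1, 0, 0, 0.004, 0, 0, 0],
    [1, 0, 0, 0.004, 0, 0, 0],
    [1, 0, 0, 0.003, 0, 0, 0],
    [1, 0, 0, 0, 0, 0, 0],
    [1, 0, 0, 0, 0, 0, 0]
  ]
}}

```text
time_s: 24.65
eef_pos: [589.9, 316.3, 57.9]
ee_rot: [0.0, 0.67, 0.742, 0.0]
force: [-0.7, 0.6, -1.3]
grip_width: 0.178
grip_force: 78.5
```

Request:
{"name": "send_rows", "arguments": {
  "targets": [
    [1, 0, 0, 0.001, 0, 0, 0],
    [1, 0, 0, 0.001, 0, 0, 0],
    [1, 0, 0, 0, 0, 0, 0],
    [1, 0, 0, 0, 0, 0, 0],
    [0.3, 0, 0, 0, 0, 0, 0],
    [0.3, 0, 0, 0, 0, 0, 0],
    [0, 0, 0, 0, 0, 0, 0],
    [0, 0, 0, 0, 0, 0, 0],
    [0, 0, 0, 0, 0, 0, 0],
    [0, 0, 0, 0, 0, 0, 0]
  ]
}}

```text
time_s: 25.9
eef_pos: [589.8, 316.3, 55.7]
ee_rot: [-0.0, 0.67, 0.742, -0.0]
force: [-0.0, 0.1, -0.9]
grip_width: 0.499
grip_force: 0.0
```

Request:
{"name": "send_rows", "arguments": {
  "targets": [
    [0, 0, 0, -0.005, 0, 0, 0],
    [0, 0, 0, -0.01, 0, 0, 0],
    [0, 0, 0, -0.015, 0, 0, 0],
    [0, 0, 0, -0.02, 0, 0, 0],
    [0, 0, 0, -0.03, 0, 0, 0],
    [0, 0, 0, -0.03, 0, 0, 0],
    [0, 0, 0, -0.03, 0, 0, 0],
    [0, 0, 0, 0, 0, 0, 0],
    [0, 0, 0, 0, 0, 0, 0],
    [0, 0, 0, 0, 0, 0, 0]
  ]
}}

```text
time_s: 27.15
eef_pos: [589.5, 316.1, 194.6]
ee_rot: [-0.0, 0.67, 0.742, -0.001]
force: [-0.6, -0.3, 0.5]
grip_width: 0.496
grip_force: 0.0
```

Run:
```python
from h import *
c=ctrl.capture('wrist');t=ctrl.capture('scene')
f=lambda c,x,y,w,h:cv2.resize(cv2.cvtColor(c['img'],cv2.COLOR_RGB2BGR)[y:y+h,x:x+w],(400,400),interpolation=cv2.INTER_CUBIC)
cv2.imwrite('pics/end.png',np.hstack([f(c,200,100,180,180),f(t,190,130,100,100)]))
g=ctrl.landmark_of('fork_grip',c)[:3];print([(r['point'],r['score']) for r in g]);print(proj(c,(590.7,315.5,72)))
```

```text
[([204.3, 47.2], 0.97), ([278.1, 200.4], 0.92), ([161.9, 213.3], 0.88)]
[282.84042581 201.20961895]
```

View pics/end.png

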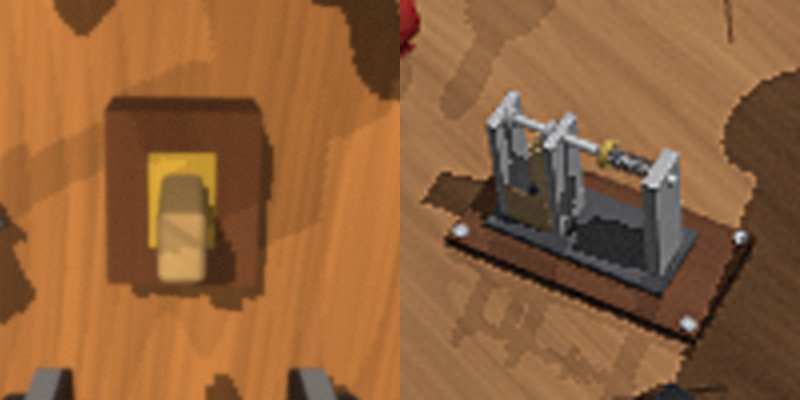

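The fork stands in its block with the guard down. The bar has sprung back and the arm stands dropped below it. Handing in.

```bash
python3 -c "
from rig import ctrl
print(ctrl.finish_job())"
```

```text
the job is handed in; nothing more can be done
None
```

I handed the job in at about 27 s, and no pass or fail verdict was reported: the carved arm dropped free, the bar sprang back after a peak push of about 9 N, and the last picture shows the fork back in its own block with the guard down.

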